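# Carry the tall sample pot to the balance by its bail

## Task

The tall, narrow steel sample pot is to be weighed: swing its folded-down wire bail upright while the pot stands on the bench, then lift the pot by the bail, keeping the pot level, and set it down (do not drop it) standing near the middle of the balance's round pan, and let go. Leave the low, wide pot, which has a bail too, where it is.

Things in the scene. Friction and masses are not known exactly. Their poses are not given: they have to be found in the camera images.
- pot: the tall, narrow open steel sample pot: 72 mm outer diameter on a round foot plate 96 mm across and 8 mm thick, 85 mm high, about 0.6 kg, loose. Origin: centre of its underside; z up along its axis. Its bail turns about a level line that crosses the pot's axis 68 mm above the origin, on two ears on the pot's y axis, and is folded down to the pot's own +x side.
- bail: the tall pot's wire bail. Origin: centre of its grip, a free-turning wood sleeve 14 mm thick, 46 mm long, along the bail's y axis (level), 85 mm from the pivot line, 42 mm clear of the pot's wall. Its x axis points from pivot to grip: level within 12 deg when folded, straight up when upright. Stiff pivot: stays where left, some 0.5 N at the grip moves it; range: 17 deg below level to 13 past upright.
- squat: the low, wide open steel pot, a bystander to be left alone: 104 mm diameter, 50 mm high, also with a folded bail, which reaches 110 mm from the pot's axis towards its own +x side. Origin: centre of its underside.
- pan (a point): centre of the upper face of the balance's round aluminium pan, 160 mm in diameter, 70 mm above the bench, the highest part of a white bench balance 245 mm by 180 mm; fixed and rigid. z up.
Not all that is in view belongs to the job. Leave any green or purple look-alike of the pot alone.

How it is judged:
By the outcome, as a careful person would: the job done as asked, in the order asked, and still so for the second after the job is handed in, with the robot touching nothing.
It also fails if it takes over 48 s, if anything falls off the work surface, if the arm or the gripper's body presses on something with over 40 N, if the wrist force passes 120 N, or if a joint passes its speed limit or range.

## Robot

A 6-joint arm with a two-finger parallel gripper is mounted at the origin on the work surface. World frame = base frame: x ahead of the robot, y to its left, z up, the work surface at z = 0. Lengths are in m, angles in rad, forces in N, time in s.
With the tool pointing down it reaches from about 0.375 to 0.9 m from the base axis. Payload 3.1 kg.
Tool frame: the origin (TCP) lies midway between the tips of the shut fingers; the grasp point (between the pads) lies 19 mm behind it (env.hold_point_z is the z of the grasp point in the tool frame, in m); z points along the fingers, y is the line along which they close (so a half turn about z gives the same grasp; the last joint's range is limited). The gripper opens to 85 mm and grips with 20 to 120 N. Pads are 22 mm wide; open, the fingers measure 114 mm over their backs; the gripper's body (76 mm by 85 mm) begins 54 mm behind the grasp point. The pads swing forward as they close: fully open they stand 13 mm farther back than shut.
Start: joints at [1.143, 0.527, 1.433, -0, 1.181, -0.178], TCP at [0.154, 0.606, 0.196] pointing down, gripper open.
Joint ranges: [-3.08, 3.08], [-0.75, 2.2], [0.22, 2.44], [-1.43, 4.57], [0, 2.65], [-2.85, 2.85]. Speed limits (rad/s): [2.79, 2.79, 3.14, 3.14, 3.14, 3.14].

## Interface

Orientations are given as a 3x3 rotation matrix whose columns are the frame's x, y, z axes.
In Python, from bench import env gives the robot as it stands. The module is installed in compiled form; this text tells all that it offers. Calls block until the motion is done:
- env.goto(position, orientation): joint-space move of the TCP to a pose.
- env.move_straight(position, rotation=None, speed=0.15): straight line of the TCP; rotation=None keeps the orientation; speed is the mean speed in m/s.
- env.move_j(angles): joint-space move.
- env.let_go() and env.close_gripper(strength=None): open the fingers fully, or close them until they stop; strength is the grip in N (None keeps the last).
- env.wait(seconds).
- env.ik(position, orientation): joint angles nearest the present ones, or None.
- env.get_state(): the state.
- env.get_image(name): name is "scene" or "top" or "wrist"; returns a dict with "frame" (480x640x3 uint8, red, green, blue), "range_z" (480x640 float32, m along the optical axis (not along the pixel's ray), 0 where there is no reading), "intrinsics" (3x3 intrinsics, pixels), "T" (4x4, takes a point from camera to world coordinates). Camera axes: x right, y up, looking along -z (the intrinsics and any distortion apply to the point x, -y, -z); pixel columns grow to the right and rows downward; lengths in m; the calibration is good to about 2 mm. A picture is of the moment at which its call begins.
A pose or a line that the arm cannot do raises env.IKError and nothing moves.
- env.close_job(): hands the job in; it is judged then, once.
Trained networks look in a picture, given as the dict that the camera call returned (one of the last four; its "shot" number tells which), for a name from the list of things; names that differ only in an ending like _2 or _b are one class to them, and where a whole thing is asked for, a point or a joint stands for the part that bears it (a point fixed in the world has none). Each returns a list of dicts, best first, with "confidence" (0 to 1); they miss things now and then, are a little off and sometimes report something else, mostly with a low value. They report only what shows in the picture. A call takes as long as a camera call. They do not tell look-alikes from the thing itself.
- env.trace(picture, name): "mask" (480x640 bool, what is visible of it) and "pixel" ([column, row] in pixels, amid what is visible of it).
The state is a dict: "time": time; "joints": joint angles; "qd": joint speeds; "effort": joint torques, N m; "tool_pos": TCP position; "tcp_rot": TCP orientation; "ft_force": force on the tool from outside, world axes, zero at the start; "wrist_torque": the same for the moment, N m; "width": opening from 0.0 (shut) to 1.0 (fully open); "finger_force": force on a finger pad.
Only numpy, scipy, OpenCV 4.12 (cv2) and the standard library are available. Lean on these libraries where they do the work, as an engineer would, in place of code of your own. Each camera call takes 0.05 s, during which the arm holds its last target. There are 200 camera calls.

## Working session

There is one attempt and no reset: what is moved stays moved. The work goes in short steps, each a Python script; the robot and the scene stay as the last script left them, time stands still between calls to the robot, and variables do not carry over. Pictures are saved under pics/ and viewed, at most 10 in all, crops included, and the job is handed in when it is done.

```bash
mkdir -p pics
cat > h.py <<'E'
import numpy as np, cv2
from bench import env
def save(p,n): cv2.imwrite(f'pics/{n}.png',cv2.cvtColor(p['frame'],cv2.COLOR_RGB2BGR))
def cloud(p):
    K=np.array(p['intrinsics']);T=np.array(p['T']);z=p['range_z'].astype(float)
    v,u=np.mgrid[0:480,0:640]
    P=np.stack([(u-K[0,2])/K[0,0]*z,-(v-K[1,2])/K[1,1]*z,-z],-1)@T[:3,:3].T+T[:3,3]
    P[z<=0]=np.nan
    return P
E
python3 - <<'E'
from h import *
a=env.get_image('scene');b=env.get_image('top')
print(a.keys())
save(a,'scene0')
save(b,'top0')
for p,n in((a,'scene'),(b,'top')):
    C=cloud(p); print(n,p['T'][:3,3])
    for k in ('pot','bail','squat','pan'):
        try:
            for d in env.trace(p,k):
                m=d['mask'];Q=C[m];print(k,round(d['confidence'],2),np.round(d['pixel']),m.sum(),np.round(np.nanmedian(Q,0),3),np.round(np.nanpercentile(Q,[2,98],axis=0),3).tolist())
        except Exception as e: print(k,e)
E
```

```text
dict_keys(['frame', 'range_z', 'intrinsics', 'T', 'shot'])
scene [1.08263606 0.23907734 0.99120353]
pot 0.91 [179. 201.] 2102 [ 0.515 -0.379  0.047] [[0.466, -0.468, -0.001], [0.582, -0.337, 0.085]]
pot 0.88 [198. 139.] 1852 [ 0.346 -0.451  0.049] [[0.254, -0.522, -0.002], [0.387, -0.412, 0.084]]
pot 0.88 [289. 128.] 1715 [ 0.216 -0.28   0.048] [[0.121, -0.371, -0.001], [0.246, -0.237, 0.085]]
pot 0.68 [111. 288.] 2832 [ 0.76  -0.37   0.045] [[0.713, -0.454, -0.0], [0.802, -0.325, 0.085]]
bail 0.77 [260. 106.] 101 [ 0.201 -0.363  0.071] [[0.168, -0.371, 0.065], [0.225, -0.357, 0.077]]
bail 0.7 [199. 108.] 176 [ 0.276 -0.497  0.07 ] [[0.258, -0.522, 0.062], [0.332, -0.434, 0.076]]
bail 0.66 [ 79. 259.] 238 [ 0.754 -0.448  0.07 ] [[0.718, -0.459, 0.063], [0.795, -0.392, 0.076]]
bail 0.58 [151. 208.] 266 [ 0.569 -0.415  0.064] [[0.512, -0.48, -0.002], [0.589, -0.356, 0.07]]
squat 0.71 [310. 244.] 2639 [ 0.474 -0.084  0.018] [[0.425, -0.155, -0.001], [0.571, -0.024, 0.051]]
pan 0.65 [450. 326.] 11418 [0.557 0.248 0.058] [[0.409, 0.155, 0.023], [0.651, 0.336, 0.073]]
top [ 0.25698284 -0.0
[... 389 characters left out ...]
.794, -0.325, 0.083]]
bail 0.76 [503. 327.] 163 [ 0.27  -0.494  0.07 ] [[0.254, -0.516, 0.063], [0.339, -0.453, 0.075]]
bail 0.67 [467. 207.] 66 [ 0.572 -0.424  0.065] [[0.56, -0.442, 0.059], [0.584, -0.406, 0.069]]
bail 0.66 [476. 144.] 90 [ 0.746 -0.449  0.071] [[0.724, -0.457, 0.063], [0.773, -0.443, 0.076]]
bail 0.54 [447. 355.] 191 [ 0.208 -0.36   0.069] [[0.161, -0.374, -0.003], [0.242, -0.302, 0.075]]
squat 0.6 [329. 245.] 1472 [ 0.484 -0.076  0.004] [[0.425, -0.129, -0.003], [0.562, -0.025, 0.05]]
squat 0.19 [468. 206.] 83 [ 0.573 -0.423  0.065] [[0.559, -0.44, 0.059], [0.586, -0.405, 0.069]]
pan 0.76 [210. 228.] 6648 [0.513 0.24  0.056] [[0.401, 0.152, 0.017], [0.638, 0.338, 0.072]]
```

View pics/scene0.png

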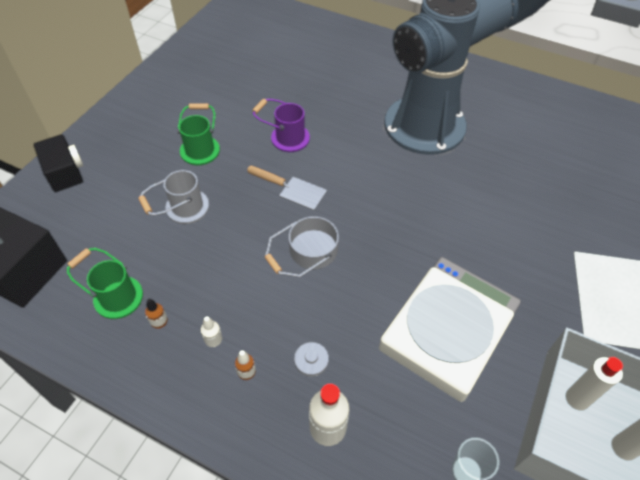

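```bash
python3 -c "
import cv2
a=cv2.imread('pics/scene0.png');b=cv2.imread('pics/top0.png')
x=cv2.resize(a[70:340,30:330],(400,360));y=cv2.resize(b[110:390,380:560],(231,360))
import numpy as np
cv2.imwrite('pics/crop0.png',np.hstack([cv2.resize(a[70:340,30:330],None,fx=1.5,fy=2.14*.75),cv2.resize(b[110:390,380:560],(340,433))][:2]) if cv2.resize(a[70:340,30:330],None,fx=1.5,fy=2.14*.75).shape[0]==433 else x)
"
```

```text
(no output)
```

View pics/crop0.png

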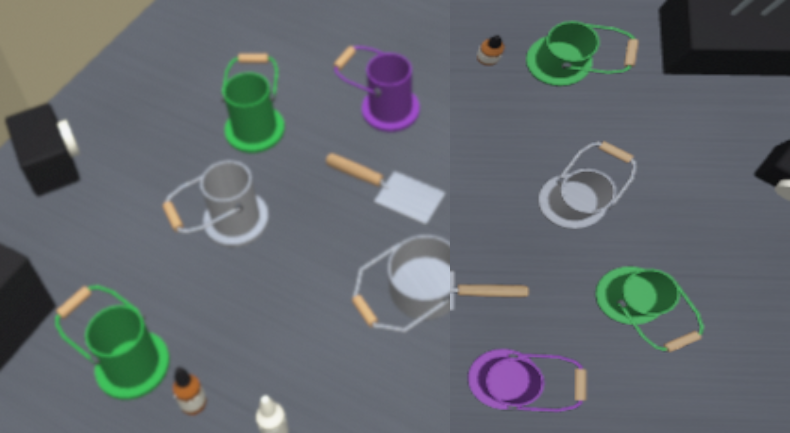

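Candidates in the scene view: tall steel (182,195), green (197,138), green (110,287), purple (289,125), squat steel (312,243). The crop confirms the uncoloured, tall, footed pot at (182,195), so I choose that one. Next I fit its geometry and check that a grasp tilted towards the pot is reachable.

```bash
cat >> h.py <<'E'
from scipy.optimize import least_squares
def circ(Q,r):
    f=lambda c:np.hypot(Q[:,0]-c[0],Q[:,1]-c[1])-r
    s=least_squares(f,np.nanmedian(Q[:,:2],0),loss='soft_l1',f_scale=.002);return s.x,np.median(abs(s.fun))
def down(ax,t):
    """tool tilted t from vertical, pointing down and along -ax (ax: horizontal unit, pot x); closes in the ax/z plane"""
    a=np.array([ax[0],ax[1],0.]);z=-np.sin(t)*a-np.cos(t)*np.array([0,0,1.])
    y=np.cos(t)*a-np.sin(t)*np.array([0,0,1.]); return np.c_[np.cross(y,z),y,z]
E
python3 - <<'E'
from h import *
S=env.get_state();print(S['time'],env.hold_point_z)
for n in('scene','top'):
    p=env.get_image(n);C=cloud(p).reshape(-1,3)
    near=lambda x,y,r:C[np.hypot(C[:,0]-x,C[:,1]-y)<r]
    Q=near(.51,-.385,.06);Q=Q[(Q[:,2]>.079)&(Q[:,2]<.09)];c,e=circ(Q,.035);print(n,'rim',len(Q),c,e)
    Q=near(c[0],c[1],.06);Q=Q[(Q[:,2]>.005)&(Q[:,2]<.012)&(np.hypot(*(Q[:,:2]-c).T)>.036)];print('foot',len(Q),np.median(Q,0) if len(Q) else 0)
    for d in env.trace(p,'bail'):
        Q=cloud(p)[d['mask']]; m=np.nanmedian(Q,0)
        if np.hypot(*(m[:2]-c))<.12:
            rgb=p['frame'][d['mask']].astype(int); w=rgb[:,0]-rgb[:,2]>50; g=Q[w];g=g[g[:,2]>.045]; u=np.median(g,0)
            k=u[:2]-c; pc=np.linalg.svd(g[:,:2]-g[:,:2].mean(0))[2][0]
            print('grip',len(g),u,g.min(0),g.max(0),'rad',np.hypot(*k),'ang',np.degrees(np.arctan2(k[1],k[0])),'sleeve perp',np.degrees(np.arctan2(-pc[0],pc[1])))
    Q=near(.53,.245,.15);Q=Q[(Q[:,2]>.064)&(Q[:,2]<.076)]
    h=cv2.convexHull((Q[:,:2]*1e4).astype(np.int32))[:,0]/1e4
    s=circ(h,.08);print('pan',len(Q),np.median(Q[:,2]),s,cv2.minEnclosingCircle((h).astype(np.float32)))
ax=np.array([.064,-.039]);ax/=np.hypot(*ax)
for t in (30,40,45,50,60):
    R=down(ax,np.radians(t));g=np.array([.572,-.424,.065]);o=[]
    for sg in(1,-1):
        R2=R*np.array([sg,sg,1])
        for b in (0,.12):
            q=env.ik(g+R[:,2]*(env.hold_point_z*-1-b),R2); o.append(None if q is None else np.round(q,2))
    print(t,o)
E
```

```text
0.5 -0.0187
scene rim 207 [ 0.5025176  -0.38027987] 0.001112938540082417
foot 301 [ 0.52356606 -0.356938    0.00762089]
grip 94 [ 0.57395225 -0.42641476  0.06600252] [ 0.55875465 -0.44692329  0.06180955] [ 0.58949886 -0.40536119  0.07249858] rad 0.0850372757803771 ang -32.85572716022949 sleeve perp -33.49408745127079
pan 5377 0.0697591807001926 (array([0.54447769, 0.24384555]), np.float64(0.0005595602206664788)) ((0.544052243232727, 0.24296657741069794), 0.08139138668775558)
top rim 124 [ 0.50200592 -0.379054  ] 0.0011073800783605627
foot 170 [ 0.47652722 -0.35531676  0.00679503]
grip 69 [ 0.57310263 -0.424602    0.065097  ] [ 0.56050408 -0.44414062  0.05904177] [ 0.5873593  -0.40648586  0.07100493] rad 0.08443555433558346 ang -32.645598094969216 sleeve perp 148.20483230161918
pan 2902 0.06884581314447902 (array([0.54507762, 0.24495897]), np.float64(0.0005597729148912184)) ((0.5462159514427185, 0.24415764212608337), 0.08137774467468262)
30 [array([-0.75,  1.07,  0.78, -0.1 ,  1.8 , -0.2 ]), array([-0.74,  1.1 ,  0.43, -0.11,  2.12, -0.22]), None, None]
40 [array([-0.74,  1.19,  0.59, -0.14,  2.05, -0.21]), None, None, None]
45 [array([-0.74,  1.25,  0.48, -0.16,  2.18, -0.23]), None, None, None]
50 [array([-0.73,  1.31,  0.37, -0.19,  2.31, -0.25]), None, None, None]
60 [None, None, None, None]
```

Both views agree: rim centre (0.502,-0.380), grip radius 85 mm, bail direction −32.8°, pan (0.545,0.244,0.070). A 40° tilt is reachable, so I move above the grip and check with the wrist camera.

```bash
cat >> h.py <<'E'
C0=np.array([.5023,-.3797]);ANG=np.radians(-32.8);AX=np.array([np.cos(ANG),np.sin(ANG)])
H=env.hold_point_z
def tcp(g,R): return np.asarray(g)-R[:,2]*H   # TCP for grasp point g
def gp(phi,c=None): # grip centre, bail angle phi above level
    c=C0 if c is None else c
    return np.r_[c+.085*np.cos(phi)*AX,.068+.085*np.sin(phi)]
E
python3 - <<'E'
from h import *
g=gp(np.radians(-4));print(g)
for t in(35,38,42):
  for dz in (.05,.08,.1): print(t,dz,env.ik(tcp(g+[0,0,dz],down(AX,np.radians(t))),down(AX,np.radians(t))) is not None)
R=down(AX,np.radians(20))
s=env.get_state();env.move_straight(s['tool_pos']+[0,0,.15],speed=.3)
env.goto(tcp(g+[0,0,.16],R),R)
print(env.get_state()['time'],env.get_state()['tool_pos'])
p=env.get_image('wrist');save(p,'w1')
Cp=cloud(p)
for k in('pot','bail'):
  for d in env.trace(p,k):
    Q=Cp[d['mask']];rgb=p['frame'][d['mask']].astype(int);w=rgb[:,0]-rgb[:,2]>50
    print(k,d['confidence'],d['pixel'],np.nanmedian(Q,0))
    if k=='bail' and w.sum()>30:
        G=Q[w];print(' sleeve',w.sum(),np.nanmedian(G,0),np.nanpercentile(G,[3,97],axis=0))
    if k=='pot':
        q=Q[(Q[:,2]>.08)&(Q[:,2]<.09)]
        if len(q)>30: print(' rim',len(q),circ(q,.035))
E
```

```text
[ 0.57357412 -0.42563303  0.0620707 ]
35 0.05 True
35 0.08 True
35 0.1 True
38 0.05 True
38 0.08 True
38 0.1 True
42 0.05 True
42 0.08 True
42 0.1 True
5.275 [ 0.56881107 -0.42130587  0.20469598]
pot 0.94 [250.0, 311.7] [ 0.36775163 -0.45928034  0.04414037]
 rim 377 (array([ 0.34174425, -0.45689052]), np.float64(0.0006786294879524354))
pot 0.87 [315.1, 211.4] [ 0.51592932 -0.38849424  0.053186  ]
 rim 915 (array([ 0.5018313 , -0.38317405]), np.float64(0.0009554249509430915))
pot 0.87 [118.3, 244.4] [ 0.22483083 -0.28887261  0.0584784 ]
 rim 631 (array([ 0.2024375 , -0.28307011]), np.float64(0.0008581442874795245))
pot 0.75 [562.1, 52.6] [ 0.75550684 -0.38084721  0.01345416]
 rim 1199 (array([ 0.75823286, -0.36985781]), np.float64(0.0008673506187682825))
pot 0.36 [163.6, 18.3] [ 0.46122812 -0.12515464  0.03239432]
bail 0.97 [583.7, 148.0] [ 0.73164554 -0.45008605  0.07249581]
 sleeve 1398 [ 0.74369362 -0.45272912  0.07424076] [[ 0.72290003 -0.46054449  0.06906356]
 [ 0.76252534 -0.44593287  0.07651629]]
bail 0.81 [376.6, 223.7] [ 0.56780538 -0.42617245  0.067249  ]
 sleeve 623 [ 0.5740853 -0.4265881  0.0678252] [[ 0.56078395 -0.44637896  0.06408484]
 [ 0.58724599 -0.40930387  0.06965424]]
bail 0.75 [237.7, 374.2] [ 0.28745506 -0.51427581  0.07051366]
 sleeve 69 [ 0.27947243 -0.51202267  0.07351971] [[ 0.27311428 -0.51724386  0.06776059]
 [ 0.28300977 -0.50660949  0.07606632]]
bail 0.57 [126.5, 297.4] [ 0.20910552 -0.35982294  0.07065701]
 sleeve 213 [ 0.20128905 -0.36696434  0.0747899 ] [[ 0.08810158 -0.3730918   0.00103546]
 [ 0.22183663 -0.35477487  0.07628604]]
```

View pics/w1.png

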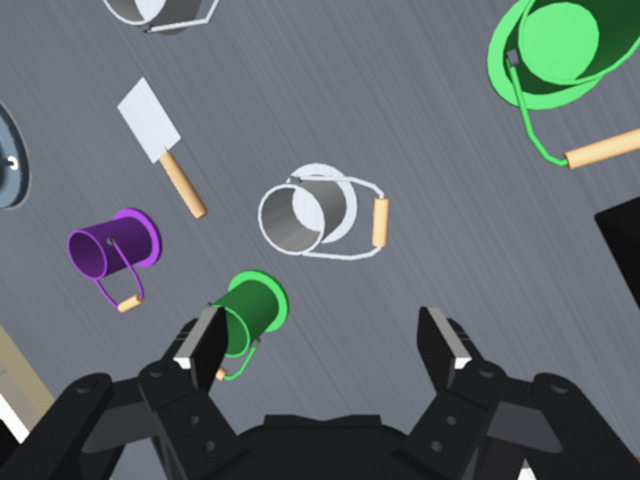

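The wrist view shows the steel pot's rim at (292,217) and its sleeve at (380,222), which match the estimate to about 1 mm. A black box sits on the far side at (620,250), so I check its clearance from the tilted hand.

Run:
```python
from h import *
for n in('scene','top'):
    C=cloud(env.get_image(n)).reshape(-1,3)
    m=(C[:,2]>.03)&(C[:,2]<.18)&(C[:,0]>.53)&(C[:,0]<.9)&(C[:,1]<-.43)&(C[:,1]>-.75)
    Q=C[m]
    g=set()
    for x,y,z in Q: g.add((round(x/.04)*.04,round(y/.04)*.04))
    for k in sorted(g):
        s=Q[(abs(Q[:,0]-k[0])<.02)&(abs(Q[:,1]-k[1])<.02)]
        if len(s)>15: print(n,np.round(k,2),len(s),s[:,2].max().round(3))
```

```text
scene [ 0.52 -0.72] 56 0.074
scene [ 0.52 -0.68] 19 0.071
scene [ 0.52 -0.64] 32 0.066
scene [ 0.56 -0.76] 28 0.073
scene [ 0.56 -0.72] 202 0.074
scene [ 0.56 -0.68] 222 0.074
scene [ 0.56 -0.64] 312 0.073
scene [ 0.56 -0.44] 62 0.069
scene [ 0.6  -0.68] 261 0.073
scene [ 0.6  -0.64] 96 0.072
scene [ 0.72 -0.6 ] 26 0.111
scene [ 0.72 -0.56] 31 0.111
scene [ 0.72 -0.52] 59 0.109
scene [ 0.72 -0.44] 86 0.076
scene [ 0.76 -0.64] 47 0.113
scene [ 0.76 -0.6 ] 293 0.113
scene [ 0.76 -0.56] 341 0.113
scene [ 0.76 -0.52] 735 0.114
scene [ 0.76 -0.44] 133 0.078
scene [ 0.8 -0.6] 46 0.112
scene [ 0.8  -0.56] 326 0.12
scene [ 0.8  -0.52] 774 0.112
scene [ 0.8  -0.44] 23 0.071
scene [ 0.84 -0.56] 48 0.111
scene [ 0.84 -0.52] 779 0.112
scene [ 0.88 -0.56] 19 0.056
scene [ 0.88 -0.52] 146 0.108
top [ 0.52 -0.72] 63 0.071
top [ 0.52 -0.68] 72 0.071
top [ 0.52 -0.64] 39 0.069
top [ 0.56 -0.76] 28 0.069
top [ 0.56 -0.72] 203 0.072
top [ 0.56 -0.68] 246 0.072
top [ 0.56 -0.64] 226 0.072
top [ 0.6  -0.68] 136 0.072
top [ 0.6  -0.64] 36 0.07
top [ 0.72 -0.72] 79 0.112
top [ 0.72 -0.68] 31 0.109
top [ 0.76 -0.72] 37 0.112
top [ 0.8  -0.72] 35 0.111
top [ 0.8  -0.68] 28 0.111
top [ 0.84 -0.52] 131 0.112
top [ 0.88 -0.52] 24 0.111
```

The box is 0.113 m high from x≥0.70, and the hand's underside is at about 0.175 m there, so it clears. I go ahead with the grasp.

Run:
```python
from h import *
R=down(AX,np.radians(40));g=np.array([.5738,-.4260,.0625])
env.goto(tcp(g+[0,0,.10],R),R)
env.move_straight(tcp(g,R),speed=.08)
s=env.get_state();print(s['time'],s['ft_force'],s['tool_pos']-tcp(g,R))
env.close_gripper(25);env.wait(.2)
s=env.get_state();print(s['time'],s['ft_force'],s['width'],s['finger_force'])
p=env.get_image('scene');save(p,'s2')
C=cloud(p).reshape(-1,3);Q=C[np.hypot(C[:,0]-.502,C[:,1]+.38)<.05];Q=Q[(Q[:,2]>.079)&(Q[:,2]<.09)];print(len(Q),circ(Q,.035))
cv2.imwrite('pics/s2c.png',cv2.resize(cv2.imread('pics/s2.png')[100:320,40:340],None,fx=2,fy=2))
```

```text
7.3833 [-0.96082063 -0.83984724  0.21594042] [ 0.00037933 -0.00036639  0.00083261]
8.35 [-0.85400183  0.10842209 -0.148374  ] -0.0028865185755101155 0.0
199 (array([ 0.50265761, -0.38016228]), np.float64(0.001230920120363077))
```

View pics/s2c.png

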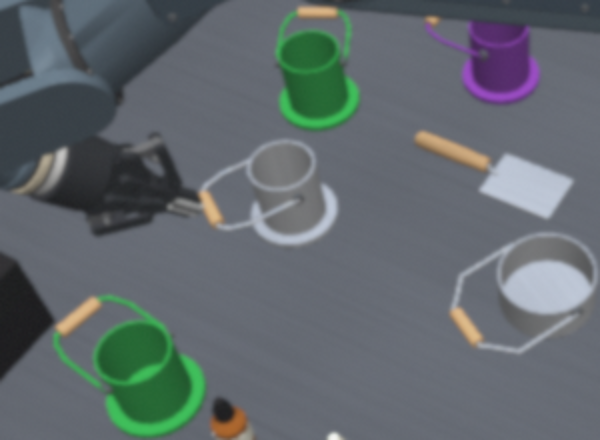

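The fingers shut empty, with the tips at (200,212) next to the sleeve at (210,208). I measure the sleeve and the fingertips now.

Run:
```python
from h import *
g=np.array([.5738,-.4260,.0625]);s=env.get_state();print('tcp',s['tool_pos'],'R\n',s['tcp_rot'].round(3) if hasattr(s['tcp_rot'],'round') else s['tcp_rot'])
A3=np.r_[AX,0];Y=np.array([-AX[1],AX[0],0])
def loc(Q): d=Q-np.r_[C0,.068];return np.c_[d@A3,d@Y,d[:,2]]
print('tcp local',loc(np.array([s['tool_pos']])))
for n in('scene','wrist'):
    p=env.get_image(n);C=cloud(p)
    if n=='wrist': save(p,'w3')
    m=np.linalg.norm(C-g,axis=-1)<.06
    f=p['frame'].astype(int);o=m&(f[...,0]-f[...,2]>50)
    L=loc(C[o]);print(n,o.sum(),np.median(L,0),np.percentile(L,[3,97],axis=0))
```

```text
tcp [ 0.5637115  -0.41947739  0.04819518] R
 [[ 0.542  0.644 -0.54 ]
 [ 0.841 -0.415  0.348]
 [-0.    -0.643 -0.766]]
tcp local [[ 0.07316819 -0.00016844 -0.01980482]]
scene 92 [ 0.08429992  0.00266658 -0.00198323] [[ 0.07855429 -0.01986203 -0.00594553]
 [ 0.09042542  0.0221645   0.00098635]]
wrist 937 [ 0.08871324  0.01303422 -0.00104898] [[ 0.08105484  0.00303987 -0.00761756]
 [ 0.09215039  0.02057736  0.00115241]]
```

View pics/w3.png

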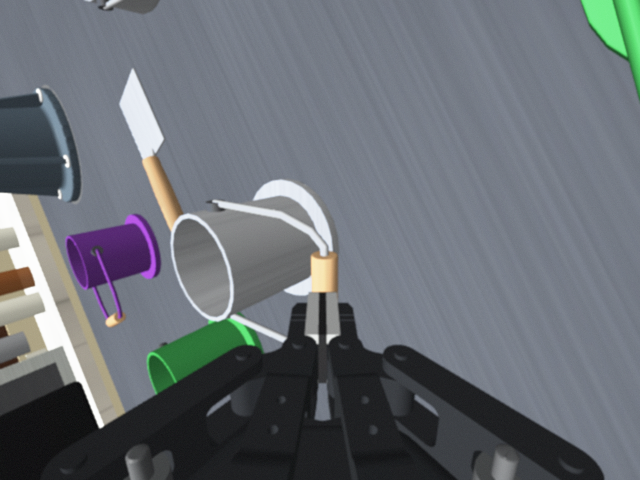

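Run:
```python
from h import *
s=env.get_state();t=np.array(s['tool_pos']);z=np.array(s['tcp_rot'])[:,2]
print(s['width'],s['finger_force'],s['ft_force'])
im=[]
for n in('scene','wrist'):
    p=env.get_image(n);K=np.array(p['intrinsics']);T=np.linalg.inv(p['T'])
    C=cloud(p);S=p['frame'][...,::-1].copy();S=cv2.resize(S,None,fx=4,fy=4,interpolation=cv2.INTER_CUBIC)
    for q,c in((t,(0,0,255)),(t+z*H,(255,0,0)),(gp(np.radians(-4)),(255,0,255))):
        a=T[:3,:3]@q+T[:3,3];u=K[0,0]*a[0]/-a[2]+K[0,2];v=-K[1,1]*a[1]/-a[2]+K[1,2];print(n,u,v,'depth',-a[2],p['range_z'][int(round(v)),int(round(u))])
        cv2.circle(S,(int(4*u),int(4*v)),4,c,-1)
    u,v=int(u),int(v);im.append(S[4*v-220:4*v+220,4*u-200:4*u+200])
cv2.imwrite('pics/zoom4.png',np.hstack(im))
```

```text
0.001217778776111993 0.0 [ 0.24625531 -0.28216981 -0.00835138]
scene 151.43618996549813 206.21518581292258 depth 1.2049007088619645 1.2690269
scene 144.44961642217376 204.14799059078078 depth 1.1896074915022845 1.183904
scene 144.69668366008352 204.26373906716051 depth 1.189947076311614 1.1879785
wrist 323.839586810026 276.3248148842999 depth 0.1949588682685573 0.16695249
wrist 324.0029295672356 291.2064353835086 depth 0.1772610522360361 0.17049669
wrist 323.94772000159605 290.39219625742254 depth 0.17771450719726317 0.17023411
```

View pics/zoom4.png

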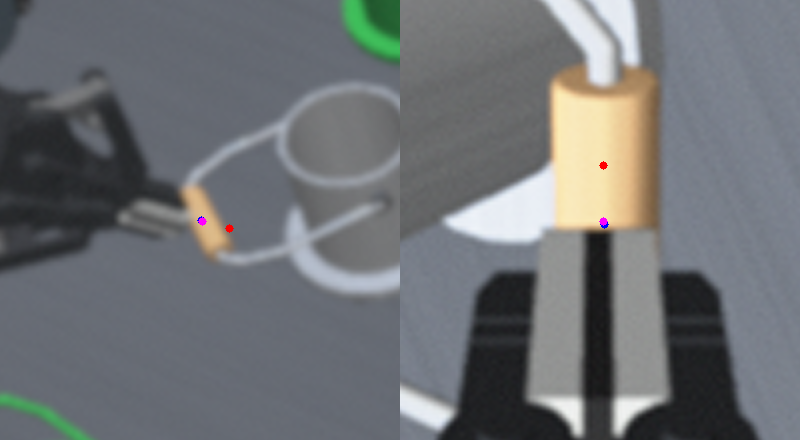

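Run:
```python
from h import *
s=env.get_state();t=np.array(s['tool_pos']);R=np.array(s['tcp_rot'])
p=env.get_image('wrist');C=(cloud(p)-t)@R
print('cam in tool',(p['T'][:3,3]-t)@R)
for v in(270,285,289,293,297,303,312,325,340):
    print(v,[np.round(C[v,u]*1000,0).tolist() for u in(308,316,323,331,338)])
```

```text
cam in tool [ 0.08248345 -0.00092514 -0.17781213]
270 [[-18.0, -11.0, 49.0], [14.0, -4.0, -23.0], [15.0, -1.0, -25.0], [14.0, 4.0, -23.0], [12.0, 7.0, -18.0]]
285 [[-36.0, -12.0, 62.0], [6.0, -4.0, -23.0], [7.0, -1.0, -25.0], [6.0, 4.0, -24.0], [-31.0, 11.0, 52.0]]
289 [[-40.0, -12.0, 61.0], [4.0, -4.0, -25.0], [5.0, -1.0, -26.0], [4.0, 4.0, -25.0], [-35.0, 11.0, 53.0]]
293 [[-43.0, -12.0, 62.0], [10.0, -4.0, -40.0], [10.0, -1.0, -41.0], [10.0, 3.0, -40.0], [-39.0, 11.0, 53.0]]
297 [[10.0, -7.0, -44.0], [10.0, -4.0, -44.0], [10.0, -1.0, -44.0], [11.0, 3.0, -45.0], [-42.0, 11.0, 52.0]]
303 [[11.0, -7.0, -50.0], [11.0, -4.0, -50.0], [10.0, -1.0, -49.0], [10.0, 3.0, -49.0], [6.0, 6.0, -42.0]]
312 [[10.0, -7.0, -56.0], [10.0, -3.0, -57.0], [11.0, -1.0, -58.0], [10.0, 3.0, -56.0], [10.0, 6.0, -56.0]]
325 [[10.0, -6.0, -66.0], [10.0, -3.0, -67.0], [10.0, -1.0, -66.0], [10.0, 2.0, -66.0], [10.0, 5.0, -66.0]]
340 [[11.0, -6.0, -77.0], [8.0, -3.0, -74.0], [8.0, -1.0, -73.0], [11.0, 2.0, -77.0], [11.0, 5.0, -77.0]]
```

The wrist depth shows the shut fingers physically ending near tool z≈−38 mm, short of the reported TCP. I back off and measure the fingertips in free space, shut and open, before correcting.

Run:
```python
from h import *
s=env.get_state();env.move_straight(np.array(s['tool_pos'])+[0,0,.08],speed=.15)
def meas(lbl):
    s=env.get_state();t=np.array(s['tool_pos']);R=np.array(s['tcp_rot'])
    for n in('wrist','scene'):
        C=((cloud(env.get_image(n))-t)@R).reshape(-1,3)
        m=(abs(C[:,0])<.014)&(abs(C[:,1])<.065)&(C[:,2]>-.09)&(C[:,2]<.03)
        Q=C[m];print(lbl,n,len(Q),[(k,int(((Q[:,2]>k/1e3)&(Q[:,2]<=(k+6)/1e3)).sum())) for k in range(-80,28,6)], 'x',np.percentile(Q[:,0],[2,98]).round(3),'y',np.percentile(Q[:,1],[2,98]).round(3))
print(env.get_state()['time'],env.get_state()['joints'])
meas('shut');env.let_go();meas('open');print(env.get_state()['time'],env.get_state()['width'])
```

```text
9.3333 [-0.74565098  1.11875463  0.54250735 -0.13420066  2.16712289 -0.20900403]
shut wrist 8028 [(-80, 699), (-74, 753), (-68, 543), (-62, 487), (-56, 470), (-50, 391), (-44, 199), (-38, 0), (-32, 0), (-26, 0), (-20, 0), (-14, 0), (-8, 0), (-2, 0), (4, 0), (10, 0), (16, 0), (22, 0)] x [-0.009  0.013] y [-0.033  0.032]
shut scene 432 [(-80, 46), (-74, 27), (-68, 43), (-62, 43), (-56, 42), (-50, 37), (-44, 30), (-38, 9), (-32, 0), (-26, 0), (-20, 0), (-14, 0), (-8, 0), (-2, 0), (4, 0), (10, 0), (16, 0), (22, 0)] x [-0.007  0.014] y [-0.029  0.032]
open wrist 6781 [(-80, 1296), (-74, 1151), (-68, 982), (-62, 867), (-56, 568), (-50, 80), (-44, 0), (-38, 0), (-32, 0), (-26, 0), (-20, 0), (-14, 0), (-8, 0), (-2, 0), (4, 0), (10, 0), (16, 0), (22, 0)] x [-0.011  0.011] y [-0.056  0.054]
open scene 358 [(-80, 55), (-74, 62), (-68, 62), (-62, 53), (-56, 39), (-50, 9), (-44, 0), (-38, 0), (-32, 0), (-26, 0), (-20, 0), (-14, 0), (-8, 0), (-2, 0), (4, 0), (10, 0), (16, 0), (22, 0)] x [-0.008  0.014] y [-0.057  0.055]
10.3167 1.000227347925988
```

Both cameras agree that the physical fingertips are 37.5 mm behind the reported TCP (shut). The grasp point is therefore 56 mm behind it, and I correct for that and regrasp.

```bash
sed -i 's/^H=env.*/H=-.0563  # measured: fingertips sit 37.5 mm behind the reported TCP/' h.py
python3 - <<'E'
from h import *
R=down(AX,np.radians(40));g=np.array([.5738,-.4260,.0625])
env.move_straight(tcp(g+[0,0,.07],R),R,speed=.15)
env.move_straight(tcp(g,R),speed=.08)
s=env.get_state();print(s['time'],s['ft_force'],s['width'])
env.close_gripper(30);env.wait(.1)
s=env.get_state();print(s['time'],s['ft_force'],s['width'],s['finger_force'])
p=env.get_image('scene');save(p,'s5')
C=cloud(p).reshape(-1,3);Q=C[np.hypot(C[:,0]-.502,C[:,1]+.38)<.05];Q=Q[(Q[:,2]>.079)&(Q[:,2]<.09)];print(len(Q),circ(Q,.035))
for t,phi in((40,0),(35,20),(25,45),(10,70),(0,92)):
    R=down(AX,np.radians(t));print(t,env.ik(tcp(gp(np.radians(phi)),R),R))
E
```

```text
11.8 [-0.38346677  0.79922588  0.92767956] 1.0023393418356308
12.55 [ 1.08260087 -1.74371542 -0.47234258] 0.14903118201793888 29.248167872428894
216 (array([ 0.50217449, -0.37967798]), np.float64(0.0012778987940246823))
40 [-0.75015693  1.17393316  0.68982191 -0.12338997  1.96544958 -0.18435854]
35 [-0.75512933  1.08549646  0.78793756 -0.10923235  1.86947923 -0.18243497]
25 [-0.7690836   0.93388003  1.00072303 -0.08282785  1.63569437 -0.18398674]
10 [-0.79692936  0.75615185  1.29663905 -0.0406163   1.25928231 -0.20870711]
0 [-8.25690487e-01  6.50181545e-01  1.51423906e+00 -4.44089210e-16
  9.77172053e-01 -2.53222492e-01]
```

The sleeve is gripped (width 0.149 ≈ 13 mm, 29 N) and the pot has not moved. I swing the bail up along its arc, watching the force.

Run:
```python
from h import *
for phi in np.linspace(-3.7,90,13)[1:]:
    t=40*(1-max(0,phi)/90);R=down(AX,np.radians(t))
    env.move_straight(tcp(gp(np.radians(phi)),R),R,speed=.07)
    s=env.get_state();f=np.array(s['ft_force']);print(round(phi),f.round(1),round(s['width'],3),s['time'])
    if np.linalg.norm(f)>15: print('STOP');break
p=env.get_image('scene');save(p,'s6')
C=cloud(p).reshape(-1,3);Q=C[np.hypot(C[:,0]-.502,C[:,1]+.38)<.05];Q=Q[(Q[:,2]>.079)&(Q[:,2]<.09)];print(len(Q),circ(Q,.035))
cv2.imwrite('pics/s6c.png',cv2.resize(cv2.imread('pics/s6.png')[80:260,60:300],None,fx=2,fy=2))
```

```text
4 [-0.3 -0.4 -0. ] 0.151 12.9
12 [ 0.2 -0.5  0.6] 0.15 13.1833
20 [1.6 0.1 0.3] 0.15 13.4667
28 [ 0.4 -0.8  0.4] 0.151 13.75
35 [0.  0.1 1.2] 0.152 14.025
43 [-0.4  0.2 -1. ] 0.153 14.3
51 [0.5 0.  0.8] 0.154 14.575
59 [ 1.1 -0.5  0.7] 0.149 14.8417
67 [ 0.6 -0.7  2.1] 0.149 15.1083
74 [ 0.4 -1.1  3.1] 0.148 15.375
82 [ 0.4 -1.2  3.8] 0.152 15.6417
90 [ 0.4 -0.6  5.6] 0.158 15.9083
205 (array([ 0.50189973, -0.37877359]), np.float64(0.001139077912023015))
```

View pics/s6c.png

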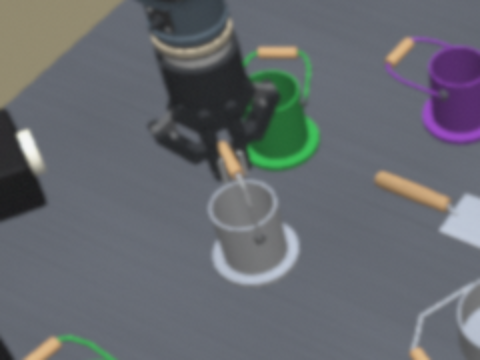

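The bail is upright (sleeve at (230,158) in the crop, directly above the rim centre), the pot is still standing, and forces are small. I lift.

Run:
```python
from h import *
env.close_gripper(60)
s=env.get_state();p0=np.array(s['tool_pos']);print(s['finger_force'],s['width'])
env.move_straight(p0+[0,0,.02],speed=.04)
env.move_straight(p0+[0,0,.14],speed=.08);env.wait(.3)
s=env.get_state();print(s['time'],s['ft_force'],s['width'],np.array(s['tool_pos'])-p0)
p=env.get_image('scene');save(p,'s7')
C=cloud(p).reshape(-1,3);g=s['tool_pos']+np.array(s['tcp_rot'])[:,2]*H
Q=C[(np.hypot(*(C[:,:2]-g[:2]).T)<.06)]
r=Q[abs(Q[:,2]-(g[2]-.068))<.012];c,e=circ(r,.035);print('grip',g,'rim',len(r),c,e)
r=r[abs(np.hypot(*(r[:,:2]-c).T)-.035)<.004];r=r[r[:,2]>np.median(r[:,2])-.006]
A=np.c_[r[:,:2]-c,np.ones(len(r))];k=np.linalg.lstsq(A,r[:,2],rcond=None)[0];print('tilt deg',np.degrees(k[:2]),'rim z',k[2])
cv2.imwrite('pics/s7c.png',cv2.resize(cv2.imread('pics/s7.png')[20:260,60:340],None,fx=2,fy=2))
Rd=down(AX,0)
d=np.array([.5448,.2444,0]);
for a in(0,.5,1): 
    q=p0+[0,0,.14];x=q.copy();x[:2]=q[:2]*(1-a)+a*d[:2];print(env.ik(x,Rd))
```

```text
58.36039423942566 0.14031171238526063
18.7917 [-0.58284568  0.45929214 -7.21413923] 0.13955939447870278 [-5.11895222e-05  7.01926660e-05  1.39786393e-01]
grip [ 0.50337905 -0.38081585  0.29324156] rim 406 [ 0.50297665 -0.37944287] 0.0011888622222778027
tilt deg [ 0.35338593 -0.02299674] rim z 0.22055400285529098
[-8.24452244e-01  4.95259363e-01  1.36889865e+00 -4.44089210e-16
  1.27743464e+00 -2.51984249e-01]
[-3.41056029e-01  3.48136157e-01  1.62342727e+00 -4.44089210e-16
  1.17002922e+00  2.31411966e-01]
[ 2.34709649e-01  4.46003210e-01  1.45705705e+00 -4.44089210e-16
  1.23853240e+00  8.07177644e-01]
```

View pics/s7c.png

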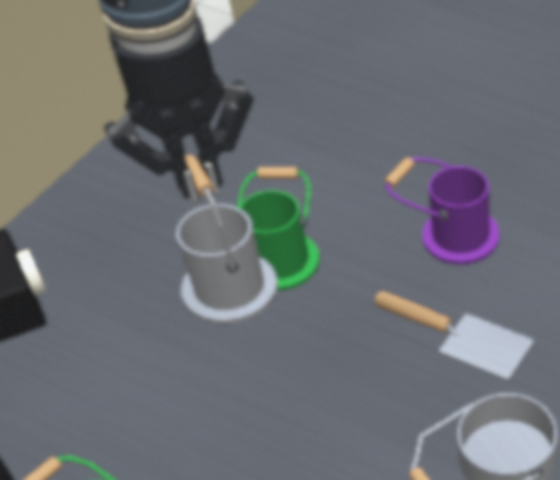

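The pot hangs level (tilt about 0.35°), with 7.2 N on the wrist and its underside at 0.136 m. I carry it over to the pan.

Run:
```python
from h import *
s=env.get_state();t=np.array(s['tool_pos'])
off=np.array([-.0004,.0014])
x=np.r_[np.array([.5448,.2444])-off,t[2]]; x[:2]+= (t-(t+np.array(s['tcp_rot'])[:,2]*H))[:2]
env.move_straight(x,speed=.13);env.wait(.4)
s=env.get_state();print(s['time'],s['ft_force'],s['width'])
for n in('scene','top'):
    p=env.get_image(n);C=cloud(p).reshape(-1,3);g=s['tool_pos']+np.array(s['tcp_rot'])[:,2]*H
    Q=C[(np.hypot(*(C[:,:2]-g[:2]).T)<.06)]
    r=Q[(Q[:,2]>.213)&(Q[:,2]<.227)]
    if len(r)<20: print(n,'few');continue
    c,e=circ(r,.035);print(n,'grip',g,'rim',len(r),c,e,np.percentile(r[:,2],[5,50,95]))
    r=r[abs(np.hypot(*(r[:,:2]-c).T)-.035)<.004];k=np.linalg.lstsq(np.c_[r[:,:2]-c,np.ones(len(r))],r[:,2],rcond=None)[0];print('tilt',np.degrees(k[:2]),k[2])
```

```text
24.2 [ 0.60797395 -0.29787285 -7.69280868] 0.14239458148829368
scene grip [0.54519498 0.24299189 0.2933186 ] rim 452 [0.54443539 0.24290569] 0.0009704050185808527 [0.21378328 0.22110695 0.22558426]
tilt [ 0.09556564 -0.88773454] 0.22045310646578675
top grip [0.54519498 0.24299189 0.2933186 ] rim 182 [0.54348774 0.24354528] 0.0008105365375937965 [0.21394587 0.22150464 0.22582357]
tilt [0.76439771 0.10430222] 0.22081006816825272
```

The pot is centred and level over the pan. I lower it, feeling for contact near the end.

Run:
```python
from h import *
s=env.get_state();t=np.array(s['tool_pos'])
env.move_straight(t-[0,0,.056],speed=.07)
d=.056
while d<.074:
    env.move_straight(t-[0,0,d],speed=.02);env.wait(.05);f=np.array(env.get_state()['ft_force']);print(round(d,4),f.round(1))
    if f[2]>-2.5: break
    d+=.0012
env.wait(.2);s=env.get_state();print(s['time'],s['ft_force'],np.array(s['tool_pos'])-t)
if d<.074:
    env.let_go();env.wait(.2);s=env.get_state();print('open',s['time'],s['ft_force'],s['width'])
    env.move_straight(np.array(s['tool_pos'])+[0,0,.15],speed=.15);env.wait(.3)
    p=env.get_image('scene');save(p,'s9');C=cloud(p).reshape(-1,3)
    Q=C[np.hypot(C[:,0]-.545,C[:,1]-.244)<.06];r=Q[(Q[:,2]>.147)&(Q[:,2]<.162)];c,e=circ(r,.035);print(c,e,np.median(r[:,2]))
    print(env.get_state()['time'])
    cv2.imwrite('pics/s9c.png',cv2.resize(cv2.imread('pics/s9.png')[130:430,250:640],None,fx=1.8,fy=1.8))
```

```text
0.056 [ 0.3 -0.  -6.6]
0.0572 [-0.9 -1.  -7. ]
0.0584 [-0.2  0.4 -7.3]
0.0596 [-0.   0.  -7.8]
0.0608 [-0.6  0.2 -7.1]
0.062 [-0.3 -0.1 -6.7]
0.0632 [-0.3  0.1 -7.3]
0.0644 [-0.1 -1.  -7.9]
0.0656 [ 0.2 -0.4 -6.9]
0.0668 [ 0.9  0.2 -7.6]
0.068 [ 0.1 -0.2 -7.4]
0.0692 [ 0.2  0.6 -6.9]
0.0704 [-1.7 -1.4  1.1]
29.35 [-2.03182687 -3.09652808  2.25836745] [ 0.00040451 -0.00014786 -0.06960825]
open 30.25 [0.33546381 0.49037871 0.19702263] 0.998621006728317
[0.54481557 0.24214217] 0.0011082932445428961 0.15295471427380558
31.75
```

View pics/s9c.png

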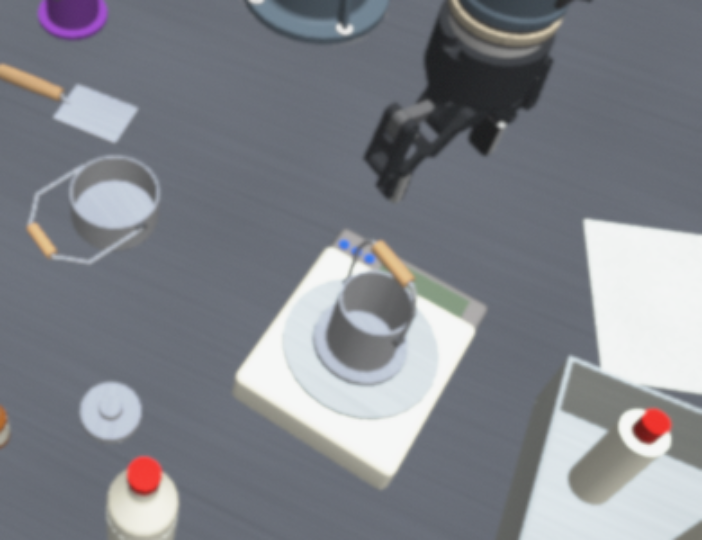

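The tall pot stands on the middle of the pan (pot at (370,330), bail upright), about 2 mm off centre. The gripper is clear and the squat pot at (115,200) has not moved.

```bash
python3 -c "
from h import *
print(env.close_job())"
```

```text
the job is handed in; nothing more can be done
None
```

The tall steel pot stands level about 2 mm from the centre of the balance pan, lifted by its upright bail and let go, with the squat pot and look-alikes left alone; the job was handed in at about 32 s of the 48 s allowed, and `close_job()` returned no verdict.

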